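Fetch the slotted spoon from the back of a full utensil prong

ROBOT

A 6-joint arm with a two-finger parallel gripper is mounted at the origin on a cart in front of the work surface, level with it; the furniture and walls round the work are solid. World frame = base frame: x ahead of the robot, y to its left, z up, the work surface at z = 0. Lengths are in m, angles in rad, forces in N, time in s.
With the tool pointing down it reaches from about 0.375 to 0.9 m from the base axis. Payload 3.1 kg.
Tool frame: the origin (TCP) lies on the centre line of the jaws, within the pads' length; the fingertips stand ahead of it and the grasp point (between the pads) lies 3 mm ahead of it (robot.tip_reach is the z of the fingertips in the tool frame, in m); z points along the fingers, y is the line along which they close (so a half turn about z gives the same grasp; the last joint's range is limited). The gripper opens to 87 mm and grips with 3 to 60 N. Pads are 19 mm wide; open, the fingers measure 117 mm over their backs; the gripper's body (75 mm by 190 mm) begins 51 mm behind the grasp point.
Start: joints at [-1.349, 0.527, 1.433, -0, 1.181, -0.178], TCP at [0.243, -0.576, 0.221] pointing down, gripper open.
Joint ranges: [-3.08, 3.08], [-0.75, 2.2], [0.22, 2.44], [-1.43, 4.57], [0, 2.65], [-2.85, 2.85]. Speed limits (rad/s): [2.79, 2.79, 3.14, 3.14, 3.14, 3.14].

INTERFACE

Orientations are given as a unit quaternion [x, y, z, w].
In Python, from rig import sensors, eyes, ticket, robot gives the robot as it stands.
- The arm moves only by the tool drive_tool, never from a script. Its argument "deltas" is a list that holds one entry, the list of rows, each a list of 6 numbers: the shift along the tool's x, y, z in mm, then the turn, a rotation vector about the tool's x, y, z in rad. A call has 1 to 8 rows; each row shifts and turns the commanded pose from where the row before left it, along the tool's axes as they then stand; what a row does not reach is not made up. A row lasts 1/12 s, in which the tool goes at most 41.7 mm and 7.16 degrees, less where a joint would pass 70% of its speed; a pose out of reach is approached as far as the arm can. A call is refused whole if a number of a shift passes 41.7 or a number of a turn 0.125, either way. A call with a gripper value outside its range is refused whole. "gripper" is the opening in per cent of the stroke, from 0 (shut) to 100 (fully open), set as the call begins (left out, the last holds). The fingers move at their own pace and stop on an object; "squeeze" is the grip in N (left out, the last holds). Time passes only in rows, so rows that do not move let the fingers close. It gives the time, the measured TCP pose, the force, the opening and the grip force at its end, in the units of the state.
- sensors.get_obs(): the state, without advancing time (a new reading comes with each control period).
- eyes.camera(name): name is "side" or "top"; returns a dict with "img" (384x512x3 uint8, red, green, blue), "fov_y" (degrees; the focal length in pixels is half the picture's height over the tangent of half this angle, whatever the lens; pixels are square), "cx", "cy" (the principal point, pixels), "xyz" and "attitude" of the camera in the world. Camera axes: x right, y up, looking along -z (the intrinsics and any distortion apply to the point x, -y, -z); pixel columns grow to the right and rows downward; lengths in m; the calibration is good to about 2 mm. A picture is of the moment at which its call begins. There is no depth.
- ticket.hand_in(): hands the job in; it is judged then, once.
The state is a dict: "time": time; "q": joint angles; "joint_velocities": joint speeds; "joint_torque": joint torques, N m; "position": TCP position; "tool_rot": TCP orientation; "ft_force": force on the tool from outside, world axes, zero at the start; "moment": the same for the moment, N m; "grip_width": finger opening in m; "grip_force": force on a finger pad.
Only numpy, scipy, OpenCV 4.12 (cv2) and the standard library are available. Lean on these libraries where they do the work, as an engineer would, in place of code of your own. Each camera call takes 0.05 s, during which the arm holds its last target. There are 200 camera calls.

TASK

The slotted spoon hangs at the very back of the full prong on the utensil rail, behind the fish slice and the plain spatula. First move those two across to the empty prong so that both hang there by their eyes, then take the slotted spoon off and stand it, head down, in the steel tumbler. Leave the tumbler standing upright and do not push the other things on the desk about.

Things in the scene. Friction and masses are not known exactly. Their poses are not given: they have to be found in the camera images.
- full_prong: Prong carrying the three utensils, 36 mm apart; left or right of the spare one. 6 mm steel wire, rigid, with 3 level seats centred 37, 73, 109 mm out (-x) from the origin, 5 mm humps between them. Origin: on the axis of the 14 mm rail bar, 245 mm above the desk, level with the seat wire's axis (wire top 3 mm higher). -x: out along the prong toward the robot; z up. Black clip: 18 mm out, 17 mm up.
- spare_prong: Empty prong of the same make, size, height and direction on the same rail, 150 to 230 mm to one side of the full one (centre to centre). Same origin, axes and seats: 37, 73 and 109 mm out (-x), wire top 3 mm above the origin. The space beside, above and in front of both prongs is free; the rail's posts end level with the bar.
- slotted_spoon: Slotted spoon, rear seat: oval steel bowl 46 x 68 mm with 3 slots. Toe 172 mm below origin. Closed eye of black 8 mm rod in the body's y-z plane, 36 mm wide outside, 20 inside, 39 mm clear height; straight sides 10 to 28 mm below the origin (pinch there from above, across y). Origin: inside top of the eye, which rests on the wire; rod top 8 mm higher. z up, x along the prong.
- slotted_spoon_toe (a point): Lower end (toe) of the slotted spoon's bowl, 172 mm below its origin and 4 mm toward +x: a thin rounded lip on which the spoon will not stand freely; in the tumbler it leans on the rim. Each utensil is rigid and weighs 50 to 110 g.
- fish_slice: Fish slice, middle or front seat: broad blade 66 mm wide with slots. Lower end 178 mm below origin. Closed eye of black 8 mm rod in the body's y-z plane, 36 mm wide outside, 20 inside, 39 mm clear height; straight sides 10 to 28 mm below the origin (pinch there from above, across y). Origin: inside top of the eye, which rests on the wire; rod top 8 mm higher. z up, x along the prong.
- plain_spatula: Plain spatula, middle or front seat: unslotted blade 42 mm wide, round end 178 mm below origin. Closed eye of black 8 mm rod in the body's y-z plane, 36 mm wide outside, 20 inside, 39 mm clear height; straight sides 10 to 28 mm below the origin (pinch there from above, across y). Origin: inside top of the eye, which rests on the wire; rod top 8 mm higher. z up, x along the prong.
- tumbler: Loose, empty steel tumbler standing open on the desk, to the left and nearer the robot than the rail: 98 mm high, 76 mm across the rim (68 inside), tapering to 54 mm at the foot (42 inside), floor 3 mm thick, 160 g. Origin: centre of its underside, z up.
- strip_bowl: Bystander: wide steel bowl of cut potato strips, 293 mm across and 78 mm high, at the front right. Origin: centre of its underside.
- shaker: Bystander: glass salt shaker with a grey cap, 44 mm across, 90 mm high. Origin: centre of its underside.
- spice_jar: Bystander: spice jar with a red cap, 45 mm across, 106 mm high. Origin: centre of its underside.
- garlic: Bystander: head of garlic, 60 mm across, 59 mm high. Origin: centre of its underside.
- small_bowl: Bystander: small steel bowl upside down under the rail between the prongs, 104 mm across, 47 mm high. Origin: centre of its underside.
- potato_a: Bystander: potato, 49 x 76 x 40 mm, at the front left. Origin: centre of its underside.
- potato_b: Bystander: larger potato, 60 x 79 x 48 mm, at the front left. Origin: centre of its underside.
- full_prong_tip (a point): Centre of the 9 mm ball on the upturned end of the full prong, 134 mm out from its origin and 11.5 mm above it (ball's top 16 mm above it): an eye must pass over this and the humps.
- spare_prong_tip (a point): Centre of the 9 mm ball on the upturned end of the spare prong, 134 mm out from its origin and 11.5 mm above it (ball's top 16 mm above it): an eye must pass over this and the humps.
Mind the look-alikes: they are no part of the job. What is shaped like the plain_spatula but green is not meant.

How it is judged:
On the way:
1. the fish slice and the plain spatula both hang by their eyes on the spare prong while the slotted spoon is still on the full prong (x of fish_slice in the frame of spare_prong between -0.128 and -0.022 m and y of fish_slice in the frame of spare_prong between -0.012 and 0.012 m and z of fish_slice in the frame of spare_prong between -0.003 and 0.013 m and angle between each of fish_slice, plain_spatula's own z axis and vertical below 0.3 rad and x of plain_spatula in the frame of spare_prong between -0.128 and -0.022 m and y of plain_spatula in the frame of spare_prong between -0.012 and 0.012 m and z of plain_spatula in the frame of spare_prong between -0.003 and 0.013 m and distance between slotted_spoon and full_prong below 0.13 m), for 0.2 s.
At the end, for the whole second after the job is handed in: Fish slice and plain spatula hang at rest by their eyes on the spare prong (eye top 22 to 128 mm out, within 12 mm of the wire sideways); the slotted spoon rests in the tumbler, toe within 50 mm of its underside and 36 mm of its axis; the tumbler is upright (within 0.1 rad) on the desk (x of fish_slice in the frame of spare_prong between -0.128 and -0.022 m and y of fish_slice in the frame of spare_prong between -0.012 and 0.012 m and z of fish_slice in the frame of spare_prong between -0.003 and 0.013 m and angle between each of fish_slice, plain_spatula's own z axis and vertical below 0.3 rad and linear speed of each of fish_slice, plain_spatula, slotted_spoon, tumbler below 0.03 m/s and angular speed of each of fish_slice, plain_spatula, slotted_spoon, tumbler below 0.5 rad/s and x of plain_spatula in the frame of spare_prong between -0.128 and -0.022 m and y of plain_spatula in the frame of spare_prong between -0.012 and 0.012 m and z of plain_spatula in the frame of spare_prong between -0.003 and 0.013 m and horizontal distance between slotted_spoon_toe and tumbler below 0.036 m and z of slotted_spoon_toe in the frame of tumbler between -0.005 and 0.05 m and angle between tumbler's own z axis and vertical below 0.1 rad and height (world z) of tumbler below 0.01 m); the robot touches nothing.
It fails at once if the tumbler is tipped over (angle between tumbler's own z axis and vertical above 0.6 rad).
It fails at once if a bystander is pushed more than 30 mm (distance of any of strip_bowl, shaker, spice_jar, garlic, small_bowl, potato_a, potato_b from where it was at the start of the episode above 0.03 m).
It also fails if it takes over 67 s, if anything falls off the work surface, if the arm or the gripper's body presses on something with over 40 N, if the wrist force passes 120 N, or if a joint passes its speed limit or range.

## Working session

There is one attempt and no reset: what is moved stays moved. The work goes in short steps, Python scripts to look and compute and a tool call to move; the robot and the scene stay as the last step left them, time stands still between calls to the robot, and variables do not carry over. Pictures are saved under pics/ and viewed, at most 10 in all, crops included, and the job is handed in when it is done.

Besides the shell and the picture viewer there is one more tool, called after ">>>" as name([rows], argument=value, ...), one row to a line, values as JSON. drive_tool: Moves the arm, as the interface text tells. Its arguments: {"type":"object","properties":{"deltas":{"type":"array"},"gripper":{"type":"number"},"squeeze":{"type":"number"}},"required":["deltas"]}

```bash
ls; mkdir -p pics; cat > h.py <<'E'
import numpy as np, cv2
from scipy.spatial.transform import Rotation as R
from rig import sensors, eyes, ticket, robot
def cam(n):
    c=eyes.camera(n); c['f']=192/np.tan(np.radians(c['fov_y']/2)); return c
def ray(c,u,v):
    A=np.array(c['attitude']); M=R.from_quat(A).as_matrix() if A.size==4 else A.reshape(3,3)
    x=(u-c['cx'])/c['f']; y=(v-c['cy'])/c['f']
    return np.array(c['xyz']), M@np.array([x,-y,-1])
def onz(c,u,v,z):
    o,d=ray(c,u,v); return o+d*(z-o[2])/d[2]
def onplane(c,u,v,ax,val):
    o,d=ray(c,u,v); return o+d*(val-o[ax])/d[ax]
def tri(a,b):
    (o1,d1),(o2,d2)=a,b; s,t=np.linalg.lstsq(np.c_[d1,-d2],o2-o1,rcond=None)[0]
    p,q=o1+s*d1,o2+t*d2; return (p+q)/2,np.linalg.norm(p-q)
def proj(c,p):
    A=np.array(c['attitude']); M=R.from_quat(A).as_matrix() if A.size==4 else A.reshape(3,3)
    q=M.T@(np.array(p)-c['xyz']); return c['cx']+c['f']*q[0]/-q[2], c['cy']-c['f']*q[1]/-q[2]
def save(c,f,box=None,k=1):
    i=c['img'][...,::-1]
    if box: i=i[box[1]:box[3],box[0]:box[2]]
    cv2.imwrite('pics/'+f,cv2.resize(i,None,fx=k,fy=k,interpolation=cv2.INTER_CUBIC))
E
python3 - <<'E'
from h import *
import pickle
print(robot.tip_reach, [a for a in dir(robot) if a[0]!='_'])
cs={}
for n in('side','top'):
    c=cam(n); cs[n]=c; print({k:v for k,v in c.items() if k!='img'}); 
cv2.imwrite('pics/a.png',cv2.resize(cs['side']['img'][...,::-1],(780,585),interpolation=cv2.INTER_CUBIC))
cv2.imwrite('pics/b.png',cv2.resize(cs['top']['img'][...,::-1],(780,585),interpolation=cv2.INTER_CUBIC))
pickle.dump(cs,open('cs.pkl','wb'))
print(sensors.get_obs())
E
```

```text
pics
0.022 ['Unreachable', 'tip_reach']
{'fov_y': 48.79561592397614, 'cx': 259.6668369520447, 'cy': 188.27107771699988, 'xyz': array([-0.29269206,  1.38168983,  0.79293085]), 'attitude': array([-0.14983066,  0.53998138,  0.79452278, -0.23388977]), 'f': np.float64(423.30469776042133)}
{'fov_y': 51.174191522738866, 'cx': 253.9554696896595, 'cy': 194.4204577438563, 'xyz': array([0.35509918, 0.04908262, 1.60038944]), 'attitude': array([ 0.03541802, -0.03951472, -0.69636668,  0.71572173]), 'f': np.float64(400.96663955314915)}
{'time': 0.1, 'q': array([-1.34948148e+00,  5.28348125e-01,  1.43377580e+00, -1.14433820e-05,
        1.18142512e+00, -1.78503087e-01]), 'joint_velocities': array([ 8.91336710e-05, -2.12156413e-03, -2.47214295e-03,  4.55624989e-04,
       -3.11052768e-04,  5.93219636e-04]), 'joint_torque': array([-2.29868619e-04, -4.40985274e+01, -1.77151126e+01,  6.35863189e-02,
        5.34453092e-02, -6.21882032e-05]), 'position': array([ 0.2431545 , -0.57503369,  0.22018439]), 'tool_rot': array([ 9.80083758e-01,  1.98582150e-01, -2.62276242e-05, -9.77858946e-04]), 'ft_force': array([-0.0564733 , -0.05986252,  0.30529033]), 'moment': array([ 0.03478102,  0.03532228, -0.03545075]), 'grip_force': 0.0, 'grip_width': 0.0869748920258312}
```

View pics/a.png

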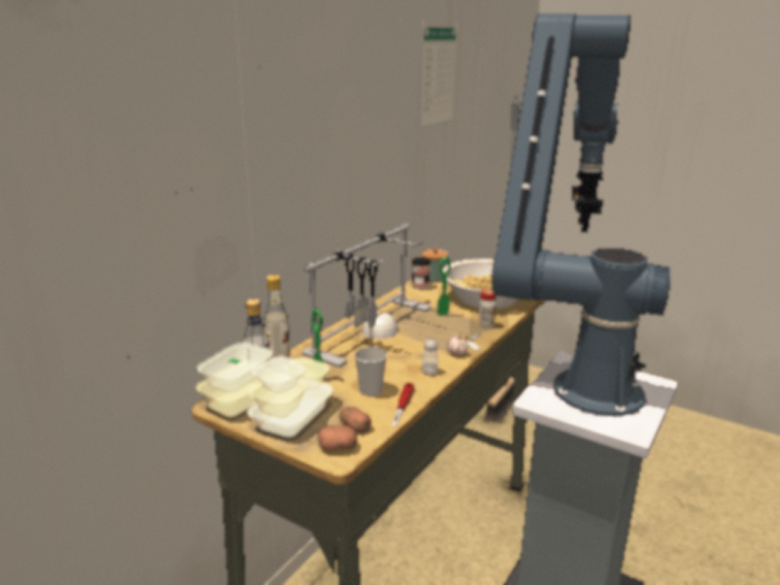

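View pics/b.png

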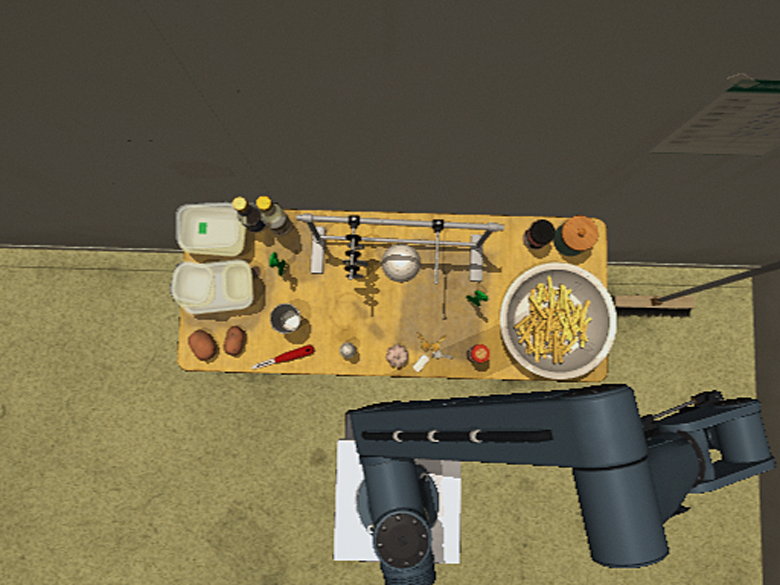

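The side view shows three black-handled utensils on the left prong, with eyes near (350,265), (362,268) and (373,270) at 780 scale, and an empty prong on the right. Green look-alikes are at (317,330) and (443,290) in the side view and (278,262) and (477,298) in the top view. The tumbler is at (371,372) side and (288,320) top. I'll use one close crop to check.

```bash
python3 - <<'E'
from h import *
import pickle
cs=pickle.load(open('cs.pkl','rb'))
a=cs['side']['img'][140:255,195:290,::-1]; b=cs['top']['img'][135:190,190:335,::-1]
a=cv2.resize(a,None,fx=5,fy=5,interpolation=cv2.INTER_CUBIC)[:, :]
b=cv2.resize(b,None,fx=5,fy=5,interpolation=cv2.INTER_CUBIC)
cv2.imwrite('pics/c.png',a); cv2.imwrite('pics/d.png',b)
E
```

```text
(no output)
```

View pics/c.png

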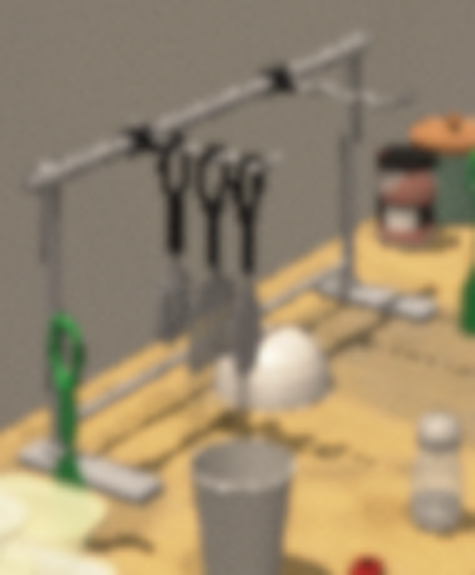

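View pics/d.png

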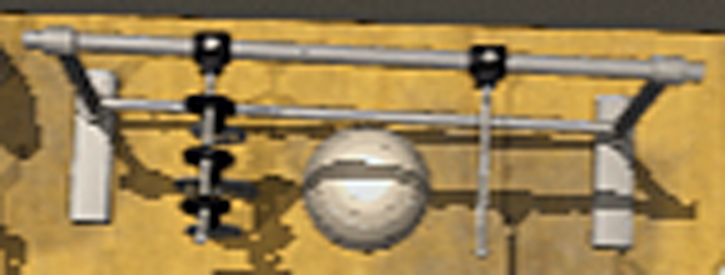

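From back to front: slotted spoon (oval, rear), fish slice (broad, middle), plain spatula (narrow, front). In the top crop the eyes are at (210,107), (208,157) and (206,206), and the prong tips at (201,239) and (482,254). Next I'll turn these into world positions.

```bash
python3 - <<'E'
from h import *
import pickle
cs=pickle.load(open('cs.pkl','rb')); t,s=cs['top'],cs['side']
np.set_printoptions(precision=4,suppress=True)
P=lambda x,y:(190+(x+.5)/5-.5,135+(y+.5)/5-.5)
W={}
for n,x,y,z in [('fclip',212,48,.262),('ftip',201,239,.2565),('sclip',487,62,.262),('stip',482,254,.2565),('spoon',210,107,.256),('slice',208,157,.256),('spat',206,206,.256)]:
    W[n]=onz(t,*P(x,y),z); print(n,W[n],np.array(proj(s,W[n])))
for a,b in(('fclip','ftip'),('sclip','stip')):
    d=W[b]-W[a]; print(a,np.hypot(*d[:2]),np.arctan2(-d[1],-d[0]))
# tumbler: grey mask in top
for n,box in(('top',(165,190,210,225)),('side',(225,220,262,268))):
    i=cs[n]['img'][box[1]:box[3],box[0]:box[2]]; 
    h=cv2.cvtColor(i,cv2.COLOR_RGB2HSV); m=((h[...,1]<70)&(h[...,2]>60)).astype(np.uint8)
    k,_,st,ce=cv2.connectedComponentsWithStats(m); j=1+st[1:,4].argmax(); print(n,st[j]+[box[0],box[1],0,0,0],ce[j]+box[:2])
cv2.imwrite('pics/e.png',np.hstack([cv2.resize(t['img'][185:230,160:215,::-1],None,fx=8,fy=8,interpolation=cv2.INTER_CUBIC),cv2.resize(s['img'][220:265,222:265,::-1],None,fx=8,fy=8,interpolation=cv2.INTER_CUBIC)]))
E
```

```text
fclip [0.6672 0.1225 0.262 ] [221.9985 163.86  ]
ftip [0.5368 0.1259 0.2565] [249.2289 171.7642]
sclip [ 0.6629 -0.0647  0.262 ] [249.3037 152.5457]
stip [ 0.5319 -0.0642  0.2565] [275.7522 159.2145]
spoon [0.6277 0.1229 0.256 ] [230.1491 167.2019]
slice [0.5931 0.1231 0.256 ] [237.408  168.8838]
spat [0.5595 0.1233 0.256 ] [244.629  170.5598]
fclip 0.13049801792778218 -0.02616583115732627
sclip 0.13102949115063978 -0.003762853097392796
top [179 199  19  20 210] [189.1095 209.0571]
side [234 228  20  31 481] [243.0977 242.2682]
```

View pics/e.png

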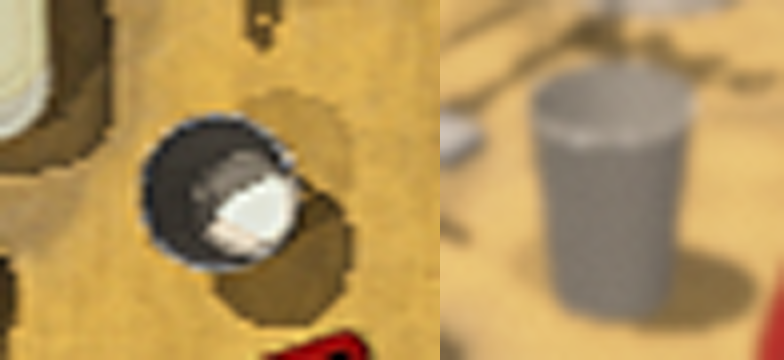

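```bash
python3 - <<'E'
from h import *
import pickle
cs=pickle.load(open('cs.pkl','rb')); t,s=cs['top'],cs['side']
np.set_printoptions(precision=4,suppress=True)
print('tumbler',onz(t,187.1,208.5,.098),onz(s,243.2,232.6,.098),tri(ray(t,187.1,208.5),ray(s,243.2,232.6)))
g=cv2.cvtColor(t['img'],cv2.COLOR_RGB2GRAY).astype(float)
# spare wire: bright ridge per row
for v in (154,156,158,162,164,166,168,172,174,176,178,180):
    r=t['img'][v,280:294].astype(int); w=np.clip(r[:,2]-90,0,None); 
    if w.sum(): u=(w*np.arange(280,294)).sum()/w.sum(); print(v,onz(t,u,v,.245)[:2],end=' ')
print()
# eyes: very dark pixels near tops
m=(g<45)
for v in range(150,184):
    c=np.where(m[v,222:242])[0]
    if len(c): print(v,c.min()+222,c.max()+222,onz(t,(c.min()+c.max())/2+222,v,.25)[:2])
for p in((23,38),(700,70)): print(onz(t,190+p[0]/5-.4,135+p[1]/5-.4,.25))
E
```

```text
tumbler [0.4551 0.2917 0.098 ] [0.4494 0.2942 0.098 ] (array([0.4537, 0.2911, 0.0957]), np.float64(0.0035553844158826933))
154 [ 0.6423 -0.0648] 156 [ 0.6353 -0.065 ] 158 [ 0.6281 -0.0576] 162 [ 0.6144 -0.0654] 164 [ 0.6072 -0.0591] 166 [ 0.6004 -0.0655] 168 [ 0.5935 -0.0654] 172 [ 0.5796 -0.0651] 174 [ 0.5727 -0.0649] 176 [ 0.5657 -0.0606] 178 [ 0.5589 -0.0641] 180 [ 0.5519 -0.0616] 
154 228 234 [0.6358 0.1255]
155 227 236 [0.6323 0.1237]
156 227 236 [0.6289 0.1235]
157 228 236 [0.6254 0.1217]
158 233 234 [0.6221 0.1165]
159 233 234 [0.6187 0.1164]
160 233 235 [0.6152 0.1146]
161 229 238 [0.6117 0.1161]
162 238 238 [0.6087 0.1007]
163 235 235 [0.6049 0.1108]
164 230 231 [0.601 0.126]
165 227 234 [0.5976 0.1259]
166 227 236 [0.5942 0.1224]
167 228 236 [0.5908 0.1206]
168 232 234 [0.5875 0.1171]
169 232 233 [0.584  0.1187]
170 232 233 [0.5805 0.1185]
171 225 234 [0.5768 0.1286]
172 226 240 [0.5737 0.1166]
173 238 241 [0.5709 0.0944]
174 229 240 [0.5669 0.1113]
175 227 235 [0.5632 0.1231]
176 226 235 [0.5597 0.1247]
177 227 234 [0.5562 0.1246]
178 232 233 [0.553  0.1176]
179 232 233 [0.5496 0.1175]
180 228 234 [0.546  0.1225]
181 228 237 [0.5427 0.1173]
[0.6733 0.253  0.25  ]
[ 0.6643 -0.2121  0.25  ]
```

>>> drive_tool([
  [[0,0,-30,0,0,0.1],[0,0,-30,0,0,0.1],[0,0,-30,0,0,0.1],[0,0,-30,0,0,0.1],[16,-35,0,0,0,0],[16,-35,0,0,0,0],[16,-35,0,0,0,0],[16,-35,0,0,0,0]],
], gripper=100)

```text
time: 0.77
position: [0.3075, -0.4339, 0.3407]
tool_rot: [1.0, -0.001, -0.0, -0.0]
ft_force: [1.4, -0.3, 0.3]
grip_width: 0.0872
grip_force: 0.0
```

>>> drive_tool([
  [[16,-35,0,0,0,0],[16,-35,0,0,0,0],[16,-35,0,0,0,0],[16,-35,0,0,0,0],[16,-35,0,0,0,0],[16,-35,0,0,0,0],[16,-35,0,0,0,0],[16,-35,0,0,0,0]],
])

```text
time: 1.43
position: [0.4355, -0.1537, 0.3408]
tool_rot: [1.0, -0.0, -0.0, -0.0]
ft_force: [0.8, 0.4, 0.3]
grip_width: 0.0868
grip_force: 0.0
```

>>> drive_tool([
  [[16,-35,0,0,0,0],[16,-35,0,0,0,0],[16,-35,0,0,0,0],[16,-35,0,0,0,0],[16,-35,0,0,0,0],[16,-35,0,0,0,0],[16,-35,0,0,0,0],[13,-33,0,0,0,0]],
])

```text
time: 2.1
position: [0.5609, 0.1245, 0.3406]
tool_rot: [1.0, 0.0, -0.0, -0.0]
ft_force: [-0.5, -0.9, 0.2]
grip_width: 0.0869
grip_force: 0.0
```

>>> drive_tool([
  [[0,0,30,0,0,0],[0,0,30,0,0,0],[0,0,25,0,0,0],[0,0,15,0,0,0],[0,0,9,0,0,0],[0,0,0,0,0,0]],
])

```text
time: 2.6
position: [0.5588, 0.1222, 0.2296]
tool_rot: [1.0, -0.0, -0.003, 0.0]
ft_force: [0.4, -0.1, -0.7]
grip_width: 0.087
grip_force: 0.0
```

>>> drive_tool([
  [[0,0,0,0,0,0],[0,0,0,0,0,0],[0,0,0,0,0,0],[0,0,0,0,0,0],[0,0,0,0,0,0],[0,0,0,0,0,0],[0,0,0,0,0,0],[0,0,0,0,0,0]],
], gripper=25, squeeze=30)

```text
time: 3.27
position: [0.5605, 0.1223, 0.2322]
tool_rot: [1.0, -0.0, 0.0, -0.0]
ft_force: [-1.0, -0.1, -0.1]
grip_width: 0.0415
grip_force: 0.0
```

>>> drive_tool([
  [[0,0,0,0,0,0],[0,0,0,0,0,0],[0,0,0,0,0,0],[0,0,0,0,0,0],[0,0,0,0,0,0]],
], gripper=20, squeeze=40)

```text
time: 3.68
position: [0.5605, 0.1224, 0.2321]
tool_rot: [1.0, -0.0, 0.0, -0.0]
ft_force: [0.0, 0.9, 0.3]
grip_width: 0.0339
grip_force: 40.0
```

>>> drive_tool([
  [[0,0,-5,0,0,0],[0,0,-6,0,0,0],[0,0,-6,0,0,0],[0,0,-5,0,0,0],[0,0,0,0,0,0]],
])

```text
time: 4.1
position: [0.5614, 0.1222, 0.2557]
tool_rot: [1.0, -0.0, 0.002, 0.0]
ft_force: [0.1, 0.5, -0.2]
grip_width: 0.0342
grip_force: 40.0
```

```bash
python3 - <<'E'
from h import *
c=cam('side'); save(c,'f.png',(190,100,310,240),4.2)
print(sensors.get_obs()['ft_force'])
E
```

```text
[ 0.01051977  0.07931347 -0.43538112]
```

View pics/f.png

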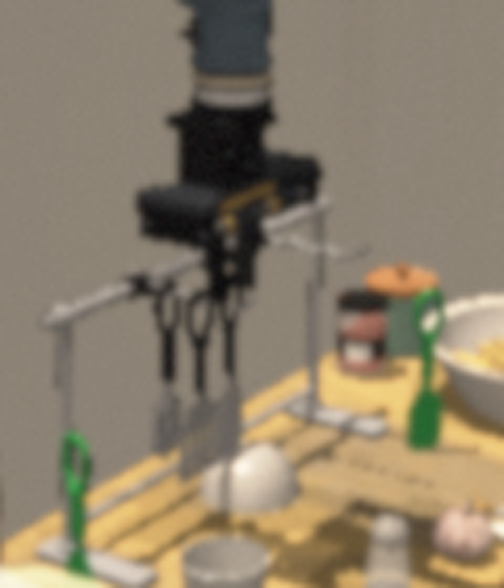

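The spatula's eye is between the pads at about (230,290), raised above its neighbour, so it has been lifted. Next I'll pull it out toward the robot and take it across.

>>> drive_tool([
  [[-6,0,0,0,0,0],[-10,0,0,0,0,0],[-12,0,0,0,0,0],[-12,0,0,0,0,0],[-12,0,0,0,0,0],[-12,0,0,0,0,0],[-6,0,0,0,0,0],[0,0,0,0,0,0]],
])

```text
time: 4.82
position: [0.4879, 0.1224, 0.2538]
tool_rot: [1.0, 0.0, -0.001, 0.0]
ft_force: [-0.3, -0.2, -0.5]
grip_width: 0.034
grip_force: 40.0
```

>>> drive_tool([
  [[0,10,0,0,0,0],[0,25,0,0,0,0],[0,35,0,0,0,0],[0,40,0,0,0,0],[0,35,0,0,0,0],[0,25,0,0,0,0],[0,17,0,0,0,0],[0,0,0,0,0,0]],
])

```text
time: 5.48
position: [0.4916, -0.0693, 0.2541]
tool_rot: [1.0, -0.002, 0.001, 0.001]
ft_force: [0.2, 0.1, -1.4]
grip_width: 0.0337
grip_force: 40.0
```

>>> drive_tool([
  [[0,0,0,0,0,0],[0,0,0,0,0,0]],
])

```text
time: 5.65
position: [0.4904, -0.0647, 0.2539]
tool_rot: [1.0, -0.0, -0.0, -0.0]
ft_force: [0.9, 1.2, -1.3]
grip_width: 0.0336
grip_force: 40.0
```

```bash
python3 - <<'E'
from h import *
c=cam('side');d=cam('top')
a=cv2.resize(c['img'][110:230,215:315,::-1],(500,600)); b=cv2.resize(d['img'][130:220,270:315,::-1],(300,600))
cv2.imwrite('pics/g.png',np.hstack([a,b])); o=sensors.get_obs();print(o['position'],o['ft_force'])
E
```

```text
[ 0.4903629  -0.0639494   0.25397103] [-0.32837467  1.03089109 -0.54337769]
```

View pics/g.png

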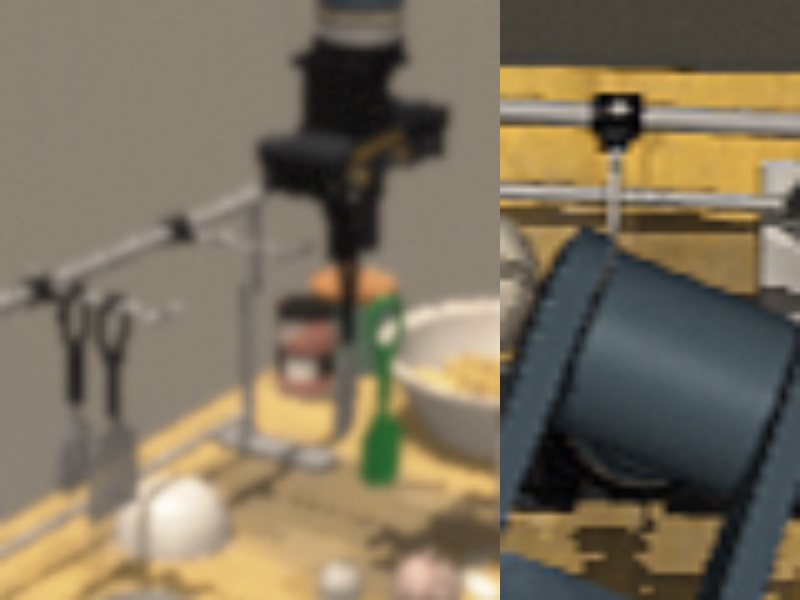

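The spatula hangs free in the jaws in front of the spare prong's tip, at (305,245). The two others still hang on the full prong. Next I'll push the spatula in over the middle seat and lower it.

>>> drive_tool([
  [[8,0,0,0,0,0],[15,0,0,0,0,0],[16,0,0,0,0,0],[16,0,0,0,0,0],[16,0,0,0,0,0],[16,0,0,0,0,0],[10,0,0,0,0,0],[6,0,0,0,0,0]],
])

```text
time: 6.42
position: [0.595, -0.064, 0.2539]
tool_rot: [1.0, 0.001, 0.0, 0.0]
ft_force: [-0.1, -0.3, -0.8]
grip_width: 0.0339
grip_force: 40.0
```

>>> drive_tool([
  [[0,0,0,0,0,0],[0,0,6,0,0,0],[0,0,6,0,0,0],[0,0,6,0,0,0],[0,0,3,0,0,0],[0,0,0,0,0,0],[0,0,0,0,0,0]],
])

```text
time: 7.0
position: [0.593, -0.0648, 0.2328]
tool_rot: [1.0, -0.0, -0.0, -0.0]
ft_force: [0.0, 0.8, -0.4]
grip_width: 0.034
grip_force: 40.0
```

Forces are low. Release, then rise.

>>> drive_tool([
  [[0,0,0,0,0,0],[0,0,0,0,0,0],[0,0,0,0,0,0],[0,0,0,0,0,0],[0,0,0,0,0,0],[0,0,0,0,0,0]],
], gripper=90)

```text
time: 7.5
position: [0.5935, -0.0647, 0.2332]
tool_rot: [1.0, -0.0, 0.0, 0.0]
ft_force: [0.0, -0.4, 0.4]
grip_width: 0.0659
grip_force: 0.0
```

>>> drive_tool([
  [[0,0,-8,0,0,0],[0,0,-20,0,0,0],[0,0,-30,0,0,0],[0,0,-30,0,0,0],[0,-30,-10,0,0,0],[0,-40,0,0,0,0],[0,-40,0,0,0,0],[0,-40,0,0,0,0]],
])

```text
time: 8.17
position: [0.5935, 0.0864, 0.3324]
tool_rot: [1.0, -0.001, 0.001, -0.0]
ft_force: [-0.5, -0.0, 0.3]
grip_width: 0.0785
grip_force: 0.0
```

```bash
python3 - <<'E'
from h import *
c=cam('side');d=cam('top')
a=cv2.resize(c['img'][110:230,215:315,::-1],(500,600)); b=cv2.resize(d['img'][130:220,270:315,::-1],(300,600))
cv2.imwrite('pics/i.png',np.hstack([a,b])); o=sensors.get_obs();print(o['position'],o['ft_force'])
E
```

```text
[0.59267884 0.09105935 0.33202783] [ 0.31858488 -0.61280073 -0.11840118]
```

View pics/i.png

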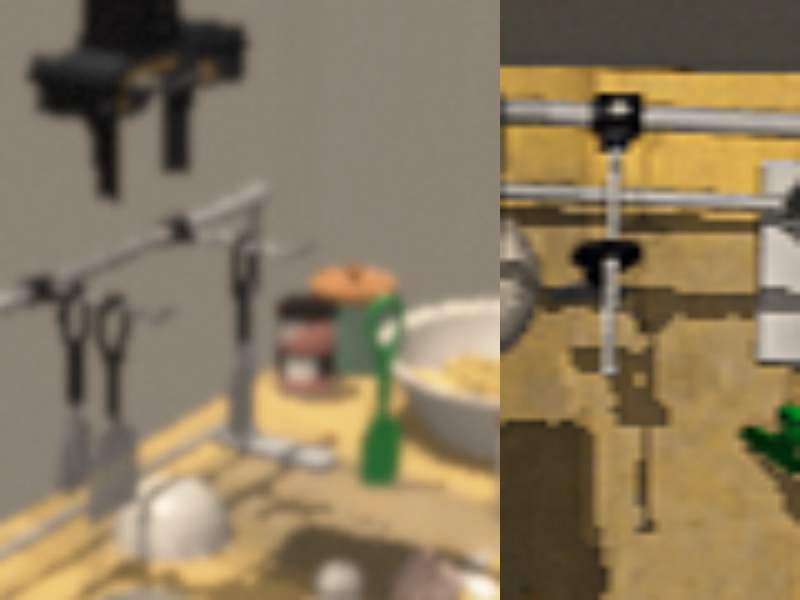

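The spatula now hangs on the spare prong's middle seat, with its eye at (243,262) side and (607,258) top. Next is the fish slice.

>>> drive_tool([
  [[2,-20,0,0,0,0],[2,-12,0,0,0,0],[0,0,20,0,0,0],[0,0,30,0,0,0],[0,0,25,0,0,0],[0,0,15,0,0,0],[0,0,10,0,0,0],[0,0,0,0,0,0]],
])

```text
time: 8.93
position: [0.5963, 0.1166, 0.2288]
tool_rot: [1.0, -0.0, -0.002, 0.0]
ft_force: [-0.6, -0.4, -0.3]
grip_width: 0.0785
grip_force: 0.0
```

>>> drive_tool([
  [[0,0,0,0,0,0],[0,0,0,0,0,0],[0,0,0,0,0,0],[0,0,0,0,0,0],[0,0,0,0,0,0],[0,0,0,0,0,0],[0,0,0,0,0,0],[0,0,0,0,0,0]],
], gripper=20)

```text
time: 9.6
position: [0.5975, 0.1181, 0.2314]
tool_rot: [1.0, -0.0, 0.0, -0.001]
ft_force: [-0.0, 2.0, 2.5]
grip_width: 0.0346
grip_force: 39.6
```

>>> drive_tool([
  [[0,0,0,0,0,0],[0,0,0,0,0,0],[0,0,0,0,0,0],[0,0,0,0,0,0]],
])

```text
time: 9.93
position: [0.5975, 0.1179, 0.2314]
tool_rot: [1.0, -0.0, 0.0, -0.001]
ft_force: [-0.5, 4.0, 3.2]
grip_width: 0.0346
grip_force: 39.6
```

>>> drive_tool([
  [[0,-2,-4,0,0,0],[0,-2,-6,0,0,0],[0,0,-6,0,0,0],[0,0,-6,0,0,0],[0,0,0,0,0,0],[0,0,0,0,0,0]],
])

```text
time: 10.43
position: [0.5978, 0.1209, 0.2537]
tool_rot: [1.0, -0.0, 0.001, 0.0]
ft_force: [0.1, 1.2, -0.9]
grip_width: 0.0345
grip_force: 39.5
```

>>> drive_tool([
  [[-8,0,0,0,0,0],[-15,0,0,0,0,0],[-16,0,0,0,0,0],[-16,0,0,0,0,0],[-16,0,0,0,0,0],[-16,0,0,0,0,0],[-15,0,0,0,0,0],[-6,0,0,0,0,0]],
])

```text
time: 11.1
position: [0.486, 0.1213, 0.2526]
tool_rot: [1.0, 0.0, -0.002, 0.0]
ft_force: [-0.3, -0.0, -0.9]
grip_width: 0.0342
grip_force: 39.4
```

>>> drive_tool([
  [[0,10,0,0,0,0],[0,25,0,0,0,0],[0,35,0,0,0,0],[0,40,0,0,0,0],[0,35,0,0,0,0],[0,25,0,0,0,0],[0,17,0,0,0,0],[0,0,0,0,0,0]],
])

```text
time: 11.77
position: [0.4907, -0.0704, 0.2531]
tool_rot: [1.0, -0.002, 0.001, 0.001]
ft_force: [0.4, 0.2, -0.8]
grip_width: 0.0345
grip_force: 39.5
```

>>> drive_tool([
  [[0,0,0,0,0,0],[0,0,0,0,0,0],[0,0,0,0,0,0]],
])

```text
time: 12.02
position: [0.4894, -0.0651, 0.253]
tool_rot: [1.0, 0.0, -0.0, -0.0]
ft_force: [0.5, -0.7, -0.8]
grip_width: 0.0341
grip_force: 39.5
```

>>> drive_tool([
  [[6,0,0,0,0,0],[12,0,0,0,0,0],[14,0,0,0,0,0],[14,0,0,0,0,0],[12,0,0,0,0,0],[10,0,0,0,0,0],[0,0,0,0,0,0]],
])

```text
time: 12.6
position: [0.5598, -0.0652, 0.2531]
tool_rot: [1.0, 0.001, 0.001, 0.0]
ft_force: [0.9, 0.3, -0.5]
grip_width: 0.0343
grip_force: 39.4
```

>>> drive_tool([
  [[0,0,6,0,0,0],[0,0,6,0,0,0],[0,0,5,0,0,0],[0,0,3,0,0,0],[0,0,1,0,0,0],[0,0,0,0,0,0],[0,0,0,0,0,0]],
])

```text
time: 13.18
position: [0.5573, -0.0659, 0.2321]
tool_rot: [1.0, -0.0, 0.0, 0.0]
ft_force: [0.3, 0.3, -0.6]
grip_width: 0.0347
grip_force: 39.4
```

>>> drive_tool([
  [[0,0,0,0,0,0],[0,0,0,0,0,0],[0,0,0,0,0,0],[0,0,0,0,0,0],[0,0,0,0,0,0],[0,0,0,0,0,0]],
], gripper=90)

```text
time: 13.68
position: [0.5575, -0.0658, 0.2322]
tool_rot: [1.0, -0.0, 0.0, 0.0]
ft_force: [0.0, 0.1, -0.3]
grip_width: 0.0662
grip_force: 0.0
```

>>> drive_tool([
  [[0,0,-8,0,0,0],[0,0,-20,0,0,0],[0,0,-30,0,0,0],[0,0,-30,0,0,0],[10,-30,-10,0,0,0],[15,-40,0,0,0,0],[15,-40,0,0,0,0],[15,-40,0,0,0,0]],
])

```text
time: 14.35
position: [0.6119, 0.0825, 0.3316]
tool_rot: [1.0, -0.001, 0.001, 0.0]
ft_force: [1.0, 0.1, -0.2]
grip_width: 0.0782
grip_force: 0.0
```

```bash
python3 - <<'E'
from h import *
c=cam('side');d=cam('top')
a=cv2.resize(c['img'][110:230,215:315,::-1],(500,600)); b=cv2.resize(d['img'][130:220,270:315,::-1],(300,600))
cv2.imwrite('pics/j.png',np.hstack([a,b])); o=sensors.get_obs();print(o['position'],o['ft_force'])
E
```

```text
[0.61259914 0.08705161 0.33067786] [-1.5550569  -0.64376032 -0.03649202]
```

View pics/j.png

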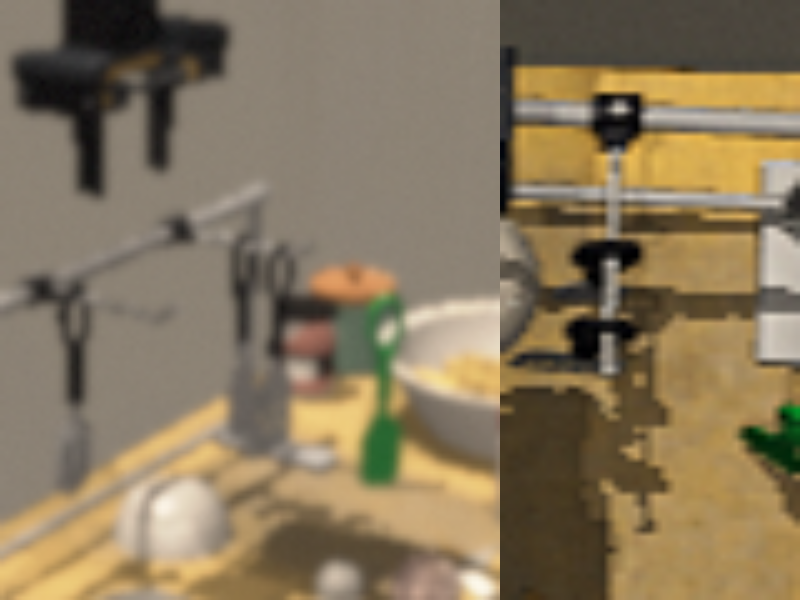

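Both the slice, eye at (280,265) side and (600,332) top, and the spatula hang on the spare prong. The spoon is alone on the full one. Next I'll grip the spoon.

>>> drive_tool([
  [[10,-20,0,0,0,0],[10,-18.5,0,0,0,0],[0,0,18,0,0,0],[0,0,30,0,0,0],[0,0,25,0,0,0],[0,0,15,0,0,0],[0,0,10,0,0,0],[0,0,0,0,0,0]],
])

```text
time: 15.12
position: [0.6298, 0.1191, 0.2298]
tool_rot: [1.0, -0.0, -0.003, 0.0]
ft_force: [-0.6, 0.3, 0.3]
grip_width: 0.0782
grip_force: 0.0
```

>>> drive_tool([
  [[0,0,0,0,0,0],[0,0,0,0,0,0],[0,0,0,0,0,0],[0,0,0,0,0,0],[0,0,0,0,0,0],[0,0,0,0,0,0],[0,0,0,0,0,0],[0,0,0,0,0,0]],
], gripper=20)

```text
time: 15.78
position: [0.6314, 0.1201, 0.2323]
tool_rot: [1.0, -0.0, 0.0, -0.0]
ft_force: [-0.3, 0.6, 1.9]
grip_width: 0.034
grip_force: 40.1
```

>>> drive_tool([
  [[0,0,0,0,0,0],[0,0,0,0,0,0],[0,0,0,0,0,0],[0,0,0,0,0,0]],
])

```text
time: 16.12
position: [0.6314, 0.12, 0.2323]
tool_rot: [1.0, -0.0, 0.0, -0.0]
ft_force: [-0.4, 1.5, 0.9]
grip_width: 0.0341
grip_force: 40.1
```

>>> drive_tool([
  [[0,0,-4,0,0,0],[0,0,-6,0,0,0],[0,0,-6,0,0,0],[0,0,-6,0,0,0],[0,0,0,0,0,0],[0,0,0,0,0,0]],
])

```text
time: 16.62
position: [0.6317, 0.1197, 0.2548]
tool_rot: [1.0, -0.0, 0.001, 0.0]
ft_force: [0.8, 0.2, -0.3]
grip_width: 0.0337
grip_force: 40.1
```

>>> drive_tool([
  [[-10,-1,0,0,0,0],[-18,-1,0,0,0,0],[-20,-1,0,0,0,0],[-22,0,0,0,0,0],[-22,0,0,0,0,0],[-22,0,0,0,0,0],[-22,0,0,0,0,0],[-12,0,0,0,0,0]],
])

```text
time: 17.28
position: [0.48, 0.1229, 0.2537]
tool_rot: [1.0, 0.0, -0.002, 0.0]
ft_force: [-0.0, -0.3, -1.0]
grip_width: 0.0341
grip_force: 40.0
```

>>> drive_tool([
  [[0,0,-15,0,0,0],[-10,-15,-15,0,0,0],[-20,-30,-5,0,0,0],[-20,-35,0,0,0,0],[-20,-35,0,0,0,0],[-20,-30,0,0,0,0],[-12,-20,0,0,0,0],[-3,-4,0,0,0,0]],
])

```text
time: 17.95
position: [0.3757, 0.2944, 0.289]
tool_rot: [1.0, 0.002, -0.001, -0.001]
ft_force: [-0.9, 0.1, -0.9]
grip_width: 0.0338
grip_force: 40.0
```

>>> drive_tool([
  [[0,0,0,0,0.06,0],[0,0,0,0,0.08,0],[0,0,0,0,0.08,0],[0,0,0,0,0.08,0],[0,0,0,0,0,0],[0,0,0,0,0,0]],
])

```text
time: 18.45
position: [0.3775, 0.2913, 0.2889]
tool_rot: [0.989, 0.0, 0.148, 0.0]
ft_force: [0.3, 0.6, 0.1]
grip_width: 0.0339
grip_force: 40.0
```

```bash
python3 - <<'E'
from h import *
c=cam('side');d=cam('top')
a=cv2.resize(c['img'][170:290,195:295,::-1],(500,600)); b=cv2.resize(d['img'][170:230,165:195,::-1],(300,600))
cv2.imwrite('pics/k.png',np.hstack([a,b])); o=sensors.get_obs();print(o['position'],o['tool_rot'],o['ft_force'],o['grip_width'])
E
```

```text
[0.37960177 0.29189532 0.28951996] [ 9.88766633e-01 -4.68845030e-04  1.49466731e-01 -1.45594583e-04] [-0.02267438 -0.47356627 -0.27706929] 0.0338208671954767
```

View pics/k.png

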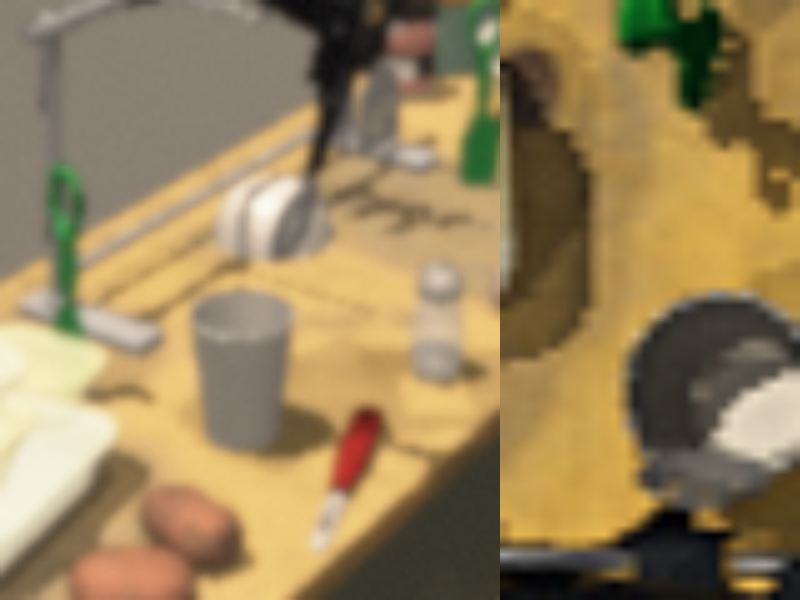

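The spoon leans back, with its bowl just above and nearer the robot than the tumbler mouth, at (705,475) against the rim centre (721,385) in the top crop. The sideways alignment matches. Next I'll insert it along the tool axis.

>>> drive_tool([
  [[0,0,8,0,0,0],[0,0,12,0,0,0],[0,0,12,0,0,0],[0,0,12,0,0,0],[0,0,12,0,0,0],[0,0,10,0,0,0],[0,0,8,0,0,0],[0,0,0,0,0,0]],
])

```text
time: 19.22
position: [0.4008, 0.2912, 0.2164]
tool_rot: [0.989, -0.001, 0.148, 0.001]
ft_force: [-0.8, -0.7, -0.3]
grip_width: 0.034
grip_force: 40.0
```

>>> drive_tool([
  [[0,0,8,0,0,0],[0,0,10,0,0,0],[0,0,10,0,0,0],[0,0,8,0,0,0],[0,0,7,0,0,0],[0,0,0,0,0,0],[0,0,0,0,0,0]],
])

```text
time: 19.8
position: [0.413, 0.2918, 0.177]
tool_rot: [0.989, -0.0, 0.149, 0.0]
ft_force: [-0.0, -0.4, 0.4]
grip_width: 0.034
grip_force: 40.0
```

```bash
python3 - <<'E'
from h import *
c=cam('side');o=sensors.get_obs();print(o['position'],o['ft_force'])
box=(225,220,270,272); i=c['img'][box[1]:box[3],box[0]:box[2]]
h=cv2.cvtColor(i,cv2.COLOR_RGB2HSV); m=((h[...,1]<70)&(h[...,2]>60)).astype(np.uint8)
k,_,st,ce=cv2.connectedComponentsWithStats(m); j=1+st[1:,4].argmax(); print(st[j]+[box[0],box[1],0,0,0],ce[j]+box[:2])
E
```

```text
[0.41305036 0.29188451 0.17737175] [ 0.04931975 -0.12649609 -1.48004993]
[234 228  19  32 479] [243.05427975 242.73277662]
```

>>> drive_tool([
  [[0,0,5,0,0,0],[0,0,5,0,0,0],[0,0,3,0,0,0],[0,0,0,0,0,0],[0,0,0,0,0,0]],
])

```text
time: 20.27
position: [0.4168, 0.2919, 0.1647]
tool_rot: [0.989, -0.0, 0.149, 0.0]
ft_force: [0.3, 0.2, -0.6]
grip_width: 0.0336
grip_force: 40.0
```

>>> drive_tool([
  [[0,0,0,0,0,0],[0,0,0,0,0,0],[0,0,0,0,0,0],[0,0,0,0,0,0],[0,0,0,0,0,0],[0,0,0,0,0,0],[0,0,0,0,0,0],[0,0,0,0,0,0]],
], gripper=95)

```text
time: 20.93
position: [0.4168, 0.2918, 0.1649]
tool_rot: [0.989, -0.0, 0.149, 0.0]
ft_force: [-0.7, 0.0, 0.0]
grip_width: 0.078
grip_force: 0.0
```

```bash
python3 - <<'E'
from h import *
c=cam('side');o=sensors.get_obs();print(o['position'],o['ft_force'],o['moment'])
box=(225,220,270,272); i=c['img'][box[1]:box[3],box[0]:box[2]]
h=cv2.cvtColor(i,cv2.COLOR_RGB2HSV); m=((h[...,1]<70)&(h[...,2]>60)).astype(np.uint8)
k,_,st,ce=cv2.connectedComponentsWithStats(m); j=1+st[1:,4].argmax(); print(st[j]+[box[0],box[1],0,0,0],ce[j]+box[:2])
# black pixels above tumbler
g=cv2.cvtColor(c['img'],cv2.COLOR_RGB2GRAY)[190:240,225:290]
for r in g[::2]: print(''.join('#' if p<50 else '+' if p<85 else '.' for p in r))
E
```

```text
[0.41677634 0.29181207 0.16488846] [ 0.80361491 -1.10464169  0.28629364] [ 0.05360603  0.1861511  -0.04564269]
[234 228  19  32 473] [243.02325581 242.85623679]
......................+#################################+........
...............++++++++################################..........
...........+++++++++++++++####################+++#####+..........
..........+###+++++++++++++++################+++++###+...........
..........+#######++++++++++++++######+#####+++++++.............+
..........+##########+++++++++++++++#####++.....................+
..........+############+++++++++++++###++.......................+
............+###############+##########+........................+
..............++#######################+.........................
...................####################+.........................
....................##########++#####+...........................
....................#######+......+++............................
...................+####+........................................
...................####+.........................................
..................+####.........+................................
..................+###+.......++.................................
.............................++..................................
............................++...................................
...........................++....................................
...........................++....................................
..........................++.....................................
.........................++......................................
.........................++......................................
.................................................................
.................................................................
```

The tumbler blob is unchanged (centroid 243,243) and upright. The handle runs as a thin line leaning toward the robot, and the forces are near zero. Next I'll back off along the tool axis.

>>> drive_tool([
  [[0,0,-4,0,0,0],[0,0,-8,0,0,0],[0,0,-12,0,0,0],[0,0,-18,0,0,0],[0,0,-25,0,0,0],[0,0,-30,0,0,0],[0,0,-30,0,0,0],[0,0,-30,0,0,0]],
])

```text
time: 21.65
position: [0.3693, 0.2916, 0.3167]
tool_rot: [0.989, -0.0, 0.149, -0.0]
ft_force: [0.6, 0.4, -0.3]
grip_width: 0.0825
grip_force: 0.0
```

>>> drive_tool([
  [[0,40,-10,0,0,0],[0,40,0,0,0,0],[0,40,0,0,0,0],[0,40,0,0,0,0],[0,40,0,0,0,0],[0,20,0,0,0,0],[0,0,0,0,0,0],[0,0,0,0,0,0]],
])

```text
time: 22.32
position: [0.3672, 0.0709, 0.325]
tool_rot: [0.989, -0.002, 0.15, 0.0]
ft_force: [-0.8, -0.1, 0.1]
grip_width: 0.0822
grip_force: 0.0
```

```bash
python3 - <<'E'
from h import *
import time
c=cam('side');d=cam('top');o=sensors.get_obs();print(o['position'],o['ft_force'])
for n,i in(('side',c['img'][190:270,225:290]),('top',d['img'][185:232,170:215])):
    g=cv2.cvtColor(i,cv2.COLOR_RGB2GRAY); print(n)
    for r in g[::2]: print(''.join('#' if p<50 else '+' if p<90 else ',' if p<125 else '.' for p in r))
r=cv2.cvtColor(d['img'],cv2.COLOR_RGB2GRAY)[150:190,272:302]
for q in r[::2]: print(''.join('#' if p<50 else '.' for p in q))
E
```

```text
[0.36711306 0.07242509 0.32467156] [-0.00271264 -0.0390402  -0.1924059 ]
side
....................................,,,,...,,,,,,,...............
....................................,,,,...,,,,,,................
....................................,,,,,..,,,,,,...............,
....................................,,,,..,,,,,,,..............,,
...........................................,,,.................,+
......................................,,..,,...................,+
..............................................,,..............,++
..............................................................,++
..........................................,,...................,,
.....................................,,,,,,,.....................
....................................,,......,,,,,................
..........................................,,......,,,,,,.........
...................................................,,.....,,.....
.................................................................
...............................,+,...............................
.............................,++
[... 2645 characters left out ...]
...........,###++########,....,###
.................++#####++++##+++###....,##++
.............######...........
.............#................
..............................
..............................
..............................
..............................
.............#....##..........
................#.#####.......
...........#######............
.........#####.####...........
...........##...#.............
...........##.................
......#######...######........
...................###........
.........###########..........
.........####..###............
..........###...#...#.........
...##....####...##..#.........
..............................
..............................
```

```bash
python3 -c "
from rig import ticket; print(ticket.hand_in())"
```

```text
the job is handed in; nothing more can be done
None
```

The fish slice and plain spatula hang on the spare prong and the slotted spoon stands head down in the upright tumbler; I handed the job in at about 22 s and got no verdict back, and I didn't separately check that the other things on the desk stayed put.

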